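# Click the work lamp onto its swivel stand

## Robot

A 6-joint arm with a two-finger parallel gripper is mounted at the origin on the work surface. World frame = base frame: x ahead of the robot, y to its left, z up, the work surface at z = 0. Lengths are in m, angles in degrees, forces in N, time in s.
With the tool pointing down it reaches from about 0.3 to 0.75 m from the base axis. Payload 8.5 kg.
Tool frame: the origin (TCP) lies at the very end of the fingers, on their centre line; the grasp point (between the pads) lies 19 mm behind it (env.pinch_z is the distance from the TCP to the grasp point, in m); z points along the fingers, y is the line along which they close (so a half turn about z gives the same grasp; the last joint's range is limited). The gripper opens to 85 mm and grips with 20 to 120 N. Pads are 22 mm wide; open, the fingers measure 114 mm over their backs; the gripper's body (76 mm by 85 mm) begins 54 mm behind the grasp point. The pads swing forward as they close: fully open they stand 13 mm farther back than shut.
Start: joints at [63.237, 21.807, 74.336, -0, 83.858, -12.336], TCP at [0.137, 0.533, 0.231] pointing down, gripper open.
Joint ranges: [-178.18, 178.18], [-50.72, 133.34], [12.68, 142.11], [-81.47, 261.47], [9.98, 163.14], [-165.26, 165.26]. Speed limits (degrees/s): [136.94, 136.94, 180, 180, 180, 180].

## Interface

Orientations are given as a 3x3 rotation matrix whose columns are the frame's x, y, z axes.
In Python, from rig import env, viewer gives the robot as it stands.
- The arm moves only by the tool drive_tool, never from a script. Its argument "series" is a list of rows, each a list of 3 entries, a list of its own where there are three numbers: the shift along the tool's x, y, z in m, then the turn about the tool's z in degrees, then the finger opening in m, from 0 to 0.0854. A call has 1 to 20 rows; each row is the pose to reach, as a shift and turn from the pose commanded when the call began, along the tool's axes at that moment; what a row does not reach only later rows make up. A row lasts 1/10 s, in which the tool goes at most 50 mm and 8.59 degrees, less where a joint would pass 70% of its speed; a pose out of reach is approached as far as the arm can. A call with a gripper value outside its range is refused whole. The fingers move at their own pace and stop on an object; "newtons" is the grip in N (left out, the last holds). Time passes only in rows, so rows that repeat a pose let the fingers close. It gives the time, the measured TCP pose, the force, the opening and the grip force at its end, in the units of the state.
- env.observe(): the state, without advancing time (a new reading comes with each control period).
- viewer.get_image(name): name is "side" or "top" or "wrist"; returns a dict with "img" (420x560x3 uint8, red, green, blue), "depth" (420x560 float32, m along the optical axis (not along the pixel's ray), 0 where there is no reading), "camera_matrix" (3x3 intrinsics, pixels), "distortion" ([k1, k2, p1, p2, k3] as OpenCV has them; the pictures are not rectified), "rvec" (rotation vector, rad) and "tvec" (3), from world to camera coordinates, as OpenCV has them. Camera axes: x right, y down, z forward; pixel columns grow to the right and rows downward; lengths in m; the calibration is good to about 2 mm. A picture is of the moment at which its call begins.
- env.close_job(): hands the job in; it is judged then, once.
The state is a dict: "time_s": time; "q": joint angles; "qvel": joint speeds; "joint_efforts": joint torques, N m; "position": TCP position; "tool_rot": TCP orientation; "ft_force": force on the tool from outside, world axes, zero at the start; "wrist_torque": the same for the moment, N m; "grip_width": finger opening in m; "gripper_force": force on a finger pad.
Only numpy, scipy, OpenCV 4.12 (cv2) and the standard library are available. Lean on these libraries where they do the work, as an engineer would, in place of code of your own. Each camera call takes 0.05 s, during which the arm holds its last target. There are 200 camera calls.

## Task

Put the yellow work lamp on the stand on the bench: slide its socket down over the white stub until it sits fully home on the red shoulder, and turn it as needed until the red spring button pops out through the window in the socket. Push and turn gently, never with more than about ten kilograms of force on the stand, leave the lamp standing there on its own, and do not disturb the tin, the screwdriver, the tape roll and the black case.

Things in the scene. Friction and masses are not known exactly. Their poses are not given: they have to be found in the camera images.
- lamp: Loose upright work lamp, 165 mm tall, 0.25-0.4 kg; origin at the centre of its open underside, z up its axis. Bottom: yellow socket tube, bore 34.6 mm, outside 41 mm, 60 mm deep; mouth flared inside to 45 mm over the lowest 9 mm (52 mm outside). From 60 to 120 mm up a white lantern, 62 mm wide, black rims. At the start its +x (window side) is within 30 degrees of the world's +x.
- window (a point): Centre of the window through the lamp's socket wall (wall 3.2 mm), 11 mm wide, 13 mm high, on the lamp's +x side, 22 mm above its underside, 19 mm from its axis. A yellow dash on the lantern's top rim marks the same side.
- grip (a point): Centre of the square black grip on top of the lamp, to be held from above: 28 x 28 mm, sides square to the lamp's x and y, from 120 to 165 mm above the lamp's underside; this point is at 146 mm, on the axis.
- stand: Fixed foot of the stand: dark steel plate 110 x 110 x 18 mm; origin at the centre of its underside, z up, a white dash at its +x side. Upright over its centre a soft-faced red shoulder disc, 60 mm wide, and on it a white nylon stub, 32 mm thick, 55 mm long, its top 11 mm tapering to 20 mm. The disc's height was clamped (150 N) with its top anywhere from 30 to 42 mm above the bench.
- dash (a point): White dash on the plate's +x side (45 mm from its centre, on its top face). The stub can swivel stiffly (2 Nm) and was left with the button facing anywhere within 40 degrees (0.7 rad) either side of this dash. No pose tells the button's direction or the disc's height: see them, or feel for them by pushing the lamp down gently and turning it.
- button (a joint): Press of the red spring button, m: 0 out, 0.0075 limit. 9 mm round nose 22 mm above the disc, standing 6.5 mm out of the stub's side. Spring 2 N + 0.5 N/mm. The flared mouth presses it in (about 10 N downward push); in the bore it is pressed 2.5-6.5 mm; it jumps out (0) when the lamp is down and the window faces it within about 5 degrees, and locks the lamp.
- tin: Blue tin, 66 mm in diameter, 100 mm high, standing; origin at the centre of its underside. Leave alone.
- driver: Screwdriver with a red handle, 200 mm long, lying along its x axis. Leave alone.
- tape: Blue tape roll, 90 mm outside, 60 mm hole, 24 mm high, lying flat; origin at the centre of its underside. Leave alone.
- case: Black tool case, 240 x 170 x 75 mm; origin at the centre of its underside. Leave alone.
There are look-alikes about, which are no part of the job. What is meant by the lamp is not blue or pink, and is the larger of those in its own colour.

How it is judged:
By the outcome, as a careful person would: the job done as asked, in the order asked, and still so for the second after the job is handed in, with the robot touching nothing.
It also fails if it takes over 64 s, if anything falls off the work surface, if the arm or the gripper's body presses on something with over 40 N, if the wrist force passes 120 N, or if a joint passes its speed limit or range.

## Working session

There is one attempt and no reset: what is moved stays moved. The work goes in short steps, Python scripts to look and compute and a tool call to move; the robot and the scene stay as the last step left them, time stands still between calls to the robot, and variables do not carry over. Pictures are saved under pics/ and viewed, at most 10 in all, crops included, and the job is handed in when it is done.

Besides the shell and the picture viewer there is one more tool, called after ">>>" as name([rows], argument=value, ...), one row to a line, values as JSON. drive_tool: Moves the arm, as the interface text tells. Its arguments: {"type":"object","properties":{"series":{"type":"array"},"newtons":{"type":"number"}},"required":["series"]}

```bash
mkdir -p pics; cat > h.py <<'E'
import numpy as np, cv2
from rig import env, viewer
def get(n):
    d=viewer.get_image(n); return d
def save(d,name,crop=None,s=1):
    im=d["img"][:,:,::-1]
    if crop: x0,y0,x1,y1=crop; im=im[y0:y1,x0:x1]
    if s!=1: im=cv2.resize(im,None,fx=s,fy=s,interpolation=cv2.INTER_CUBIC)
    cv2.imwrite("pics/"+name,im)
def ray(d,u,v):
    R,_=cv2.Rodrigues(np.array(d["rvec"],float)); t=np.array(d["tvec"],float).reshape(3)
    p=cv2.undistortPoints(np.array([[[u,v]]],float),np.array(d["camera_matrix"]),np.array(d["distortion"]))[0,0]
    return -R.T@t, R.T@np.array([p[0],p[1],1.0])
def onplane(d,u,v,z):
    c,r=ray(d,u,v); return c+r*(z-c[2])/r[2]
def dep(d,u,v):
    c,r=ray(d,u,v); return c+r*d["depth"][int(v),int(u)]
def cloud(d):
    h,w=d["depth"].shape; uu,vv=np.meshgrid(np.arange(w),np.arange(h))
    R,_=cv2.Rodrigues(np.array(d["rvec"],float)); t=np.array(d["tvec"],float).reshape(3)
    p=cv2.undistortPoints(np.stack([uu,vv],-1).reshape(-1,1,2).astype(float),np.array(d["camera_matrix"]),np.array(d["distortion"])).reshape(h,w,2)
    z=d["depth"]; P=np.dstack([p[...,0]*z,p[...,1]*z,z])
    return (P-t)@R
E
python3 - <<'E'
from h import *
ds=[get(n) for n in("side","top")]
im=np.vstack([d["img"] for d in ds])[:,:,::-1]
for n,d in zip(("side","top"),ds): 
    save(d,n+"0.png",None,1.4); c,r=ray(d,280,210); print(n,c,r)
print(env.observe())
E
```

```text
side [ 0.09937119 -0.51487655  0.63060962] [ 0.52447885  0.63582976 -0.56639785]
top [0.46861684 0.07484033 1.12452994] [ 0.14406447  0.00935775 -0.98990836]
{'time_s': 0.1, 'q': array([ 6.32364803e+01,  2.18376216e+01,  7.43796946e+01, -1.07075844e-03,
        8.38570987e+01, -1.23356528e+01]), 'qvel': array([ 0.0105708 , -0.03157447, -0.25938181, -0.11133713,  0.12217582,
       -0.01981941]), 'joint_efforts': array([ 5.02768773e-03, -4.49220872e+01, -2.31656170e+01, -1.04846565e-04,
        3.62140956e-03, -3.23028542e-05]), 'position': array([0.13692415, 0.53241436, 0.23077312]), 'tool_rot': array([[-9.68462519e-01,  2.49158637e-01, -5.68263761e-04],
       [ 2.49159150e-01,  9.68461849e-01, -1.16801573e-03],
       [ 2.59320565e-04, -1.27276758e-03, -9.99999156e-01]]), 'ft_force': array([-0.76455809,  0.13409114, -0.15273215]), 'wrist_torque': array([-0.01977102,  0.03881292, -0.05058585]), 'gripper_force': 0.0, 'grip_width': 0.08564883569893424}
```

View pics/side0.png

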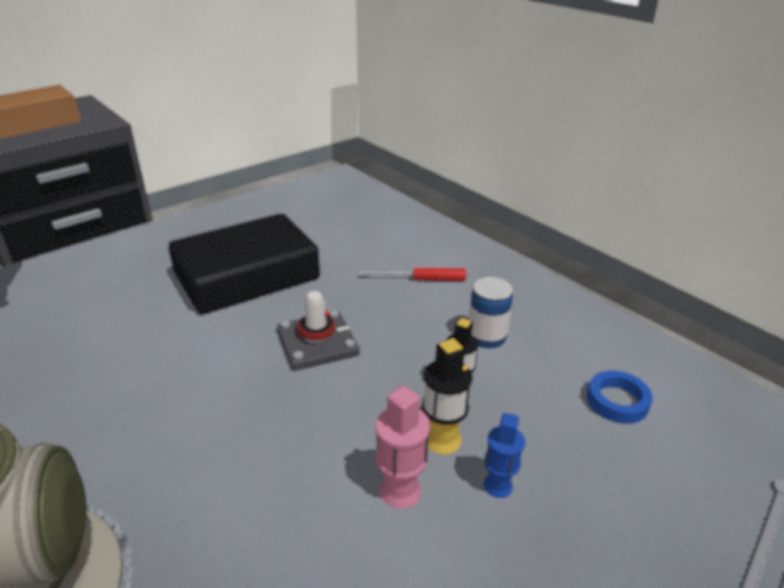

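View pics/top0.png

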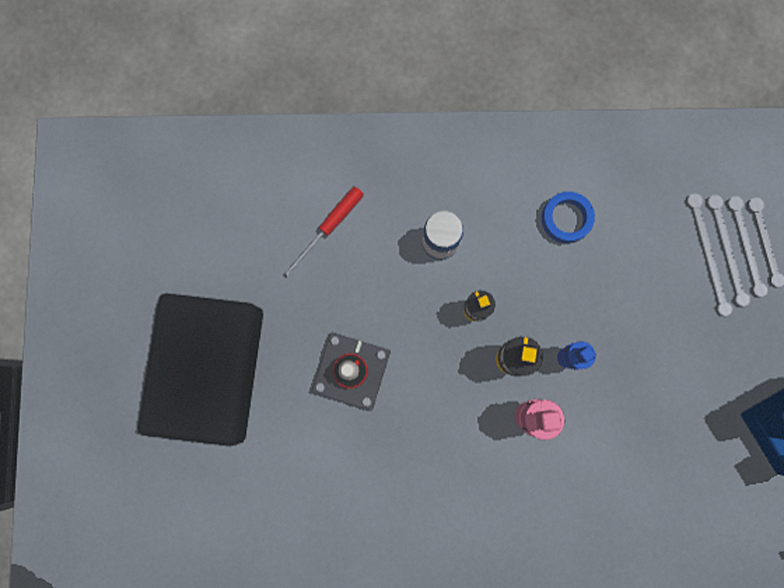

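The side view shows the larger yellow lamp at about (446,400), with pink, small yellow and blue look-alikes around it and the stand at (318,335). In the top view the lamp grip is at (529,354), its yellow rim dash at (526,340), the stand stub at (348,370) and the white plate dash at (358,346). All of these are in the 1.4× pictures.

```bash
python3 - <<'E'
from h import *
d=get("top"); s=get("side")
k=1.4
for n,u,v,z in(("grip top",529,354,.165),("grip2",529,355,.165),("rim dash",526,340,.12),("stub top",348,370,.09),("dash",358,346,.018),("redbtn",358,362,.055),("pinktop",549,421,.165),("bluetop",586,353,.12),("small",484,301,.12),("tin",443,228,.1)):
    print(n,onplane(d,u/k,v/k,z).round(4),dep(d,u/k,v/k).round(4))
P=cloud(d); hsv=cv2.cvtColor(d["img"],cv2.COLOR_RGB2HSV)
# yellow top of big lamp
m=cv2.inRange(hsv,(18,120,120),(35,255,255)); n,l,st,c=cv2.connectedComponentsWithStats(m)
for i in range(1,n):
    if st[i,4]<5: continue
    uv=c[i]; ys,xs=np.where(l==i); pz=np.median(P[ys,xs,2])
    print("yel",uv*k,st[i,4],onplane(d,*uv,pz).round(4),pz, cv2.minAreaRect(np.stack([xs,ys],1).astype(np.float32)))
# stub: points above z .05 near stand
c0=onplane(d,348/k,370/k,.09)
near=np.hypot(P[...,0]-c0[0],P[...,1]-c0[1])<.05
for lo,hi in((.01,.025),(.026,.05),(.05,.11)):
    q=P[near&(P[...,2]>lo)&(P[...,2]<hi)]; print(lo,hi,len(q),np.median(q,0).round(4),q[:,2].max())
# disc red from side
Ps=cloud(s);hs=cv2.cvtColor(s["img"],cv2.COLOR_RGB2HSV)
for nm,PP,hh in(("top",P,hsv),("side",Ps,hs)):
    near=np.hypot(PP[...,0]-c0[0],PP[...,1]-c0[1])<.06
    r=near&((hh[...,0]<8)|(hh[...,0]>172))&(hh[...,1]>120)&(hh[...,2]>70)
    q=PP[r]; print(nm,len(q),np.percentile(q,[5,50,95],axis=0).round(4).tolist()); hi=q[q[:,2]>q[:,2].min()+.02]; print(hi.mean(0) if len(hi) else None,len(hi))
save(d,"t1.png",(210,220,400,320),4); save(s,"s1.png",(190,195,270,270),7)
a=np.zeros((0,))
E
cd pics; python3 -c "
import cv2,numpy as np
a=cv2.imread('t1.png');b=cv2.imread('s1.png');h=525
b=cv2.resize(b,(300,281));o=np.zeros((400+190,800,3),np.uint8);a=a[:,:760];o[:400,:760]=a;b=cv2.resize(b,(203,190));o[400:590,:203]=b;cv2.imwrite('c1.png',o)"
```

```text
grip top [ 0.5156 -0.1208  0.165 ] [ 0.5156 -0.1211  0.1633]
grip2 [ 0.5141 -0.1208  0.165 ] [ 0.5141 -0.121   0.164 ]
rim dash [ 0.5398 -0.126   0.12  ] [ 0.5398 -0.1259  0.1204]
stub top [0.4955 0.1568 0.09  ] [0.4953 0.1562 0.0972]
dash [0.5389 0.1451 0.018 ] [0.5388 0.145  0.0189]
redbtn [0.5097 0.1428 0.055 ] [0.5092 0.142  0.0664]
pinktop [ 0.4162 -0.1472  0.165 ] [ 0.4163 -0.147   0.1655]
bluetop [ 0.5186 -0.2191  0.12  ] [ 0.5188 -0.2199  0.1176]
small [ 0.6023 -0.0615  0.12  ] [ 0.6016 -0.0608  0.1251]
tin [ 0.7265 -0.      0.1   ] [ 7.269e-01 -2.000e-04  9.820e-02]
yel [476.35  293.475] 8 [ 0.6188 -0.0535  0.0897] 0.08968992454414501 ((340.29998779296875, 209.60003662109375), (3.130495071411133, 1.7888542413711548), 63.43495178222656)
yel [483.35       300.75769231] 52 [ 0.6022 -0.06    0.1237] 0.12373076086846252 ((345.20001220703125, 214.90000915527344), (7.155416965484619, 6.708203315734863), 63.43495178222656)
yel [525.  340.2] 15 [ 0.5395 -0.1244  0.1199] 0.11993388930657453 ((375.0, 243.0), (4.0, 2.0), 90.0)
yel [528.542 353.864] 100 [ 0.5158 -0.1201  0.1651] 0.1650822197361616 ((377.5, 252.5), (11.0, 9.0), 90.0)
0.01 0.025 838 [0.4944 0.1517 0.0177] 0.023650267138776594
0.026 0.05 324 [0.4927 0.1549 0.0419] 0.04799450063455705
0.05 0.11 173 [0.496  0.1557 0.0933] 0.10129597247805971
top 86 [[0.4691, 0.1311, 0.0243], [0.5053, 0.1476, 0.0418], [0.5236, 0.1827, 0.0663]]
[0.49697189 0.1504004  0.04384775] 81
side 160 [[0.4678, 0.1284, 0.0338], [0.4835, 0.1369, 0.0405], [0.5133, 0.1648, 0.0448]]
[0.4891402  0.1413634  0.04377894] 92
```

View pics/c1.png

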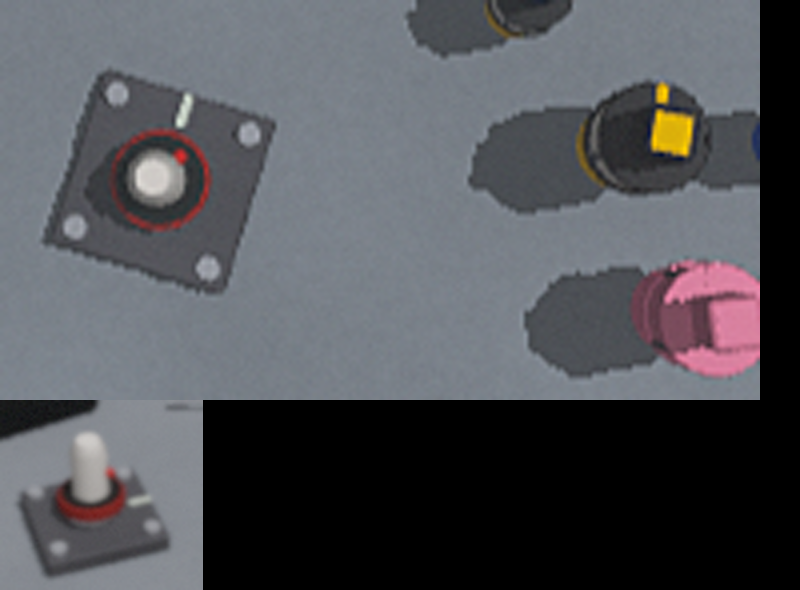

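View pics/s1.png

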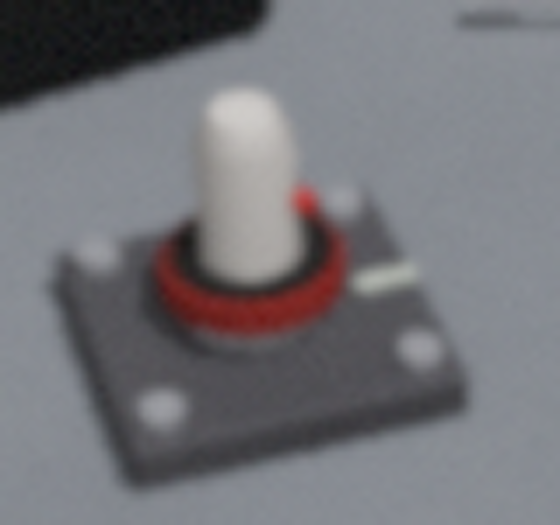

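The crops show the button at crop (181,156) with the disc ring centred at about (160,180), so it faces roughly -x/-y of the dash. The lamp's dash and square grip both give a yaw of about -9°. The side crop confirms the stub, the red button on its right and the disc.

```bash
cat >> h.py <<'E'
def tool(dx):
    o=env.observe(); return o["tool_rot"].T@(np.array(dx)-o["position"])
E
python3 - <<'E'
from h import *
d=get("top")
f=lambda u,v,z: onplane(d,210+u/4-.4,220+v/4-.4,z)
c=f(160,180,.042); b=f(181,156,.064); s=f(153,178,.097)
print(c,b,s)
for q in (c,s,(c+s)/2): e=b-q; print(np.degrees(np.arctan2(e[1],e[0])),np.hypot(e[0],e[1]))
e=f(184,110,.018)-c; print("plate",np.degrees(np.arctan2(e[1],e[0])))
w=get("wrist"); cc,r=ray(w,280,210); o=env.observe()
print("cam in tool",o["tool_rot"].T@(cc-o["position"]),o["tool_rot"].T@r)
print(tool([.42,.156,.25]),tool([.5155,-.1203,.23]))
E
```

```text
[0.4960131 0.1581255 0.042    ] [0.50927819 0.14421006 0.064     ] [0.49576938 0.15783975 0.097     ]
-46.37064186818626 0.019225035252008138
-45.25519819493396 0.01919000420721931
-45.813428639543204 0.01920660975864956
plate -16.545931206187152
cam in tool [ 0.07790355 -0.00051739 -0.14323212] [-0.29997537 -0.01607679  0.95394772]
[-0.36791053 -0.2941651  -0.0187753 ] [-0.52925065 -0.53794252  0.00132134]
```

>>> drive_tool([
  [[-0.04,-0.025,-0.02],0,0.085],
  [[-0.08,-0.05,-0.02],0,0.085],
  [[-0.12,-0.075,-0.02],0,0.085],
  [[-0.16,-0.1,-0.02],0,0.085],
  [[-0.2,-0.125,-0.02],0,0.085],
  [[-0.24,-0.15,-0.02],0,0.085],
  [[-0.28,-0.175,-0.02],0,0.085],
  [[-0.32,-0.2,-0.02],0,0.085],
  [[-0.36,-0.225,-0.02],0,0.085],
  [[-0.4,-0.25,-0.02],0,0.085],
  [[-0.44,-0.274,-0.02],0,0.085],
  [[-0.44,-0.274,-0.02],0,0.085],
  [[-0.44,-0.274,-0.02],0,0.085],
  [[-0.44,-0.274,-0.02],0,0.085],
])

```text
time_s: 1.7
position: [0.4942, 0.1583, 0.2514]
tool_rot: [[-0.969, 0.248, -0.0], [0.248, 0.969, 0.0], [0.0, 0.0, -1.0]]
ft_force: [0.6, -0.2, -1.0]
grip_width: 0.0852
gripper_force: 0.0
```

```bash
python3 - <<'E'
from h import *
w=get("wrist"); save(w,"w1.png",None,1.4); o=env.observe(); print(o["position"],o["time_s"])
P=cloud(w);hh=cv2.cvtColor(w["img"],cv2.COLOR_RGB2HSV)
near=np.hypot(P[...,0]-.496,P[...,1]-.157)<.05
r=near&((hh[...,0]<8)|(hh[...,0]>172))&(hh[...,1]>120)&(hh[...,2]>60)
n,l,st,c=cv2.connectedComponentsWithStats(r.astype(np.uint8))
for i in range(1,n):
    if st[i,4]>15: q=P[l==i]; print(st[i],c[i],np.median(q,0).round(4),q.min(0),q.max(0))
wht=near&(hh[...,1]<60)&(hh[...,2]>120)
for lo,hi in((.045,.06),(.06,.085),(.085,.1)):
    q=P[wht&(P[...,2]>lo)&(P[...,2]<hi)]; print(lo,len(q),q.min(0),q.max(0)) if len(q) else None
q=P[near&(P[...,2]>.034)&(P[...,2]<.05)]; print("disc",len(q),np.percentile(q,[2,50,98],axis=0))
np.save("/tmp/P.npy",P)
E
```

```text
[0.49408494 0.1585624  0.25148576] 1.75
[258 150  59  57 579] [286.42314335 172.9343696 ] [0.4832 0.1637 0.0427] [0.46598923 0.12909372 0.0174947 ] [0.52438502 0.18976629 0.08904388]
[338 380  15  11  26] [346.46153846 383.92307692] [0.4869 0.1755 0.3262] [0.48605014 0.17338384 0.3237655 ] [0.48780488 0.17625838 0.32853242]
0.045 76 [0.47999052 0.1457655  0.04520674] [0.49110072 0.1740296  0.05992259]
0.06 157 [0.47999037 0.1457822  0.06008183] [0.49402444 0.1744427  0.08497475]
0.085 902 [0.48011508 0.14324664 0.08586234] [0.51173325 0.17453618 0.09973599]
disc 1470 [[0.46729693 0.13149325 0.03860462]
 [0.48466918 0.16410234 0.04320523]
 [0.51978831 0.18661418 0.04516245]]
```

View pics/w1.png

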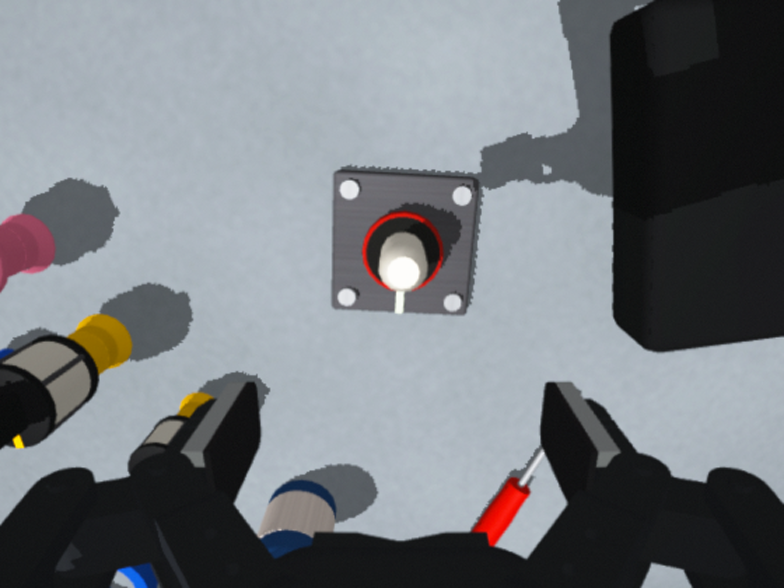

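The wrist view shows the stub top at (403,272) and the ring centred at (402,252), with the plate dash behind the stub; the button is hidden on its far side. The stand centre comes out at about (0.4955, 0.159), with the disc top at about 0.042. Next I go over the lamp.

>>> drive_tool([
  [[-0.015,-0.044,0],-1,0.07],
  [[-0.03,-0.088,0],-2,0.07],
  [[-0.045,-0.132,0],-3,0.07],
  [[-0.06,-0.176,0],-4,0.07],
  [[-0.075,-0.22,0],-5,0.07],
  [[-0.09,-0.265,0.01],-5.4,0.07],
  [[-0.09,-0.265,0.02],-5.4,0.07],
  [[-0.09,-0.265,0.02],-5.4,0.07],
  [[-0.09,-0.265,0.02],-5.4,0.07],
])

```text
time_s: 2.65
position: [0.5159, -0.1198, 0.2317]
tool_rot: [[-0.988, 0.155, 0.0], [0.155, 0.988, 0.0], [-0.0, 0.0, -1.0]]
ft_force: [-0.3, -0.5, -0.5]
grip_width: 0.0698
gripper_force: 0.0
```

```bash
python3 - <<'E'
from h import *
w=get("wrist"); save(w,"w2.png",None,1.4); o=env.observe(); print(o["position"],o["time_s"],o["q"])
P=cloud(w);hh=cv2.cvtColor(w["img"],cv2.COLOR_RGB2HSV)
near=np.hypot(P[...,0]-.5157,P[...,1]+.1203)<.04
r=near&(P[...,2]>.157)&(P[...,2]<.17); ys,xs=np.where(r); q=P[r][:,:2]
print(len(q)); hull=cv2.minAreaRect((q*1000).astype(np.float32)); print(hull)
m=cv2.inRange(hh,(18,120,120),(35,255,255))>0
r=near&m&(P[...,2]>.11)&(P[...,2]<.13); q=P[r]; print("rimdash",len(q),q.mean(0) if len(q) else 0)
print(tool([.5157,-.1203,.127]))
E
```

```text
[ 0.51612747 -0.1197304   0.23203478] 2.7 [-2.58792598e+01  1.97276702e+01  7.74700940e+01  1.21082533e-02
  8.27578989e+01 -1.06985879e+02]
1811
((514.4432373046875, -119.28994750976562), (27.798288345336914, 27.80130958557129), 80.2317123413086)
rimdash 0 0
[ 0.00041842 -0.00062616  0.1050345 ]
```

View pics/w2.png

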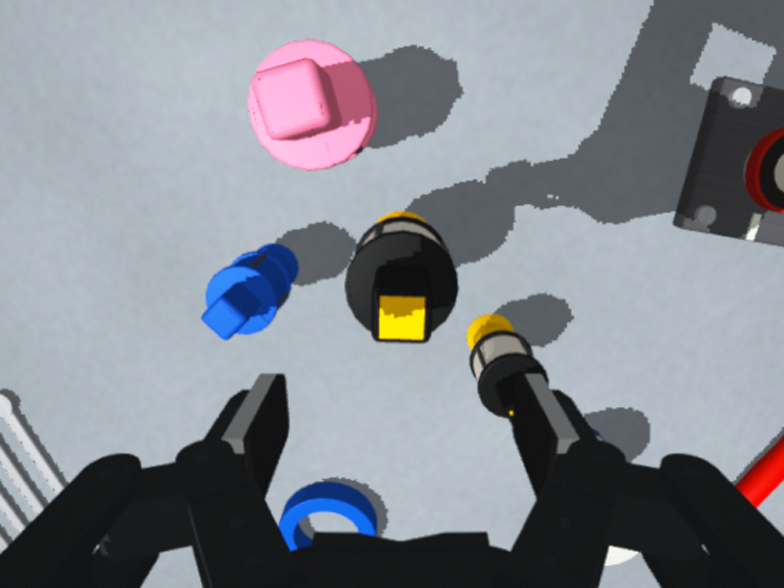

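The wrist view shows the grip top centred between the fingers at (402,318), measured at (0.5144, -0.1193), yaw -9.8°. The fingers are clear of the small yellow and blue lamps. I'll descend and grip.

>>> drive_tool([
  [[0.0015,0,0.02],0.8,0.06],
  [[0.0015,0,0.04],0.8,0.06],
  [[0.0015,0,0.06],0.8,0.06],
  [[0.0015,0,0.08],0.8,0.06],
  [[0.0015,0,0.095],0.8,0.06],
  [[0.0015,0,0.104],0.8,0.06],
  [[0.0015,0,0.104],0.8,0.06],
  [[0.0015,0,0.104],0.8,0.02],
  [[0.0015,0,0.104],0.8,0.02],
  [[0.0015,0,0.104],0.8,0.02],
  [[0.0015,0,0.104],0.8,0.02],
  [[0.0015,0,0.104],0.8,0.02],
  [[0.0015,0,0.104],0.8,0.02],
  [[0.0015,0,0.104],0.8,0.02],
], newtons=80)

```text
time_s: 4.1
position: [0.515, -0.1213, 0.1283]
tool_rot: [[-0.985, 0.171, 0.002], [0.171, 0.985, -0.001], [-0.002, -0.0, -1.0]]
ft_force: [-0.2, 2.2, 6.9]
grip_width: 0.027
gripper_force: 78.5
```

>>> drive_tool([
  [[0,0,-0.02],0,0.02],
  [[0,0,-0.045],0,0.02],
  [[0,0,-0.07],0,0.02],
  [[0,0,-0.095],0,0.02],
  [[0,0,-0.12],0,0.02],
  [[0,0,-0.125],0,0.02],
  [[0,0,-0.125],0,0.02],
  [[0,0,-0.125],0,0.02],
])

```text
time_s: 4.9
position: [0.514, -0.121, 0.2507]
tool_rot: [[-0.985, 0.171, -0.003], [0.171, 0.985, 0.001], [0.003, 0.001, -1.0]]
ft_force: [0.2, 0.2, -4.2]
grip_width: 0.0268
gripper_force: 79.8
```

```bash
python3 - <<'E'
from h import *
o=env.observe(); print(o["position"],o["ft_force"],o["wrist_torque"],o["tool_rot"],tool([.4955,.159,.2525]))
E
```

```text
[ 0.51397981 -0.12095391  0.25070543] [ 0.23915175  0.21913989 -4.21423835] [-0.00934995 -0.01544307  0.0113476 ] [[-9.85310849e-01  1.70750651e-01 -2.59718067e-03]
 [ 1.70747941e-01  9.85313970e-01  1.23340690e-03]
 [ 2.76964342e-03  7.71825947e-04 -9.99995867e-01]] [ 0.06601488  0.27268844 -0.00140127]
```

>>> drive_tool([
  [[0.008,0.034,0],5,0.02],
  [[0.016,0.068,0],10,0.02],
  [[0.025,0.102,0],15,0.02],
  [[0.033,0.136,0],20,0.02],
  [[0.041,0.17,0],25,0.02],
  [[0.05,0.204,0],30,0.02],
  [[0.058,0.238,0],34,0.02],
  [[0.066,0.273,0],36,0.02],
  [[0.066,0.273,0],36,0.02],
  [[0.066,0.273,0],36,0.02],
  [[0.066,0.273,0],36,0.02],
])

```text
time_s: 6.0
position: [0.496, 0.1584, 0.2515]
tool_rot: [[-0.697, 0.718, -0.002], [0.718, 0.697, -0.0], [0.001, -0.001, -1.0]]
ft_force: [0.2, 0.0, -3.4]
grip_width: 0.027
gripper_force: 80.4
```

```bash
python3 - <<'E'
from h import *
o=env.observe(); print(o["position"],o["ft_force"],o["wrist_torque"],o["tool_rot"].round(4))
s=get("side"); c=get("top"); im=np.hstack([cv2.resize(s["img"][110:290,160:310],(500,600),interpolation=cv2.INTER_CUBIC),cv2.resize(c["img"][220:310,200:245+0],(300,600))])[:,:,::-1]
save(s,"s3.png",(160,110,310,290),3.3)
w=get("wrist"); 
P=cloud(w);hh=cv2.cvtColor(w["img"],cv2.COLOR_RGB2HSV)
for lo,hi in((.11,.13),(.15,.19)):
  q=P[(np.hypot(P[...,0]-.4955,P[...,1]-.159)<.06)&(P[...,2]>lo)&(P[...,2]<hi)]; print(lo,len(q),q.min(0) if len(q) else 0,q.max(0) if len(q) else 0)
# side edges of yellow socket and of stub: vertical axis alignment
Ps=cloud(s); hs=cv2.cvtColor(s["img"],cv2.COLOR_RGB2HSV)
near=np.hypot(Ps[...,0]-.4955,Ps[...,1]-.159)<.06
m=near&(cv2.inRange(hs,(15,90,80),(38,255,255))>0)&(Ps[...,2]>.1)
ys,xs=np.where(m)
for y in range(ys.min(),ys.max()+1,4):
    x=xs[ys==y]; 
    if len(x)>6: m2=(x.min()+x.max())/2; print("soc",y,x.min(),x.max())
st=near&(hs[...,1]<60)&(hs[...,2]>130)&(Ps[...,2]>.05)&(Ps[...,2]<.1); ys,xs=np.where(st)
for y in range(ys.min(),ys.max()+1,4):
    x=xs[ys==y]; print("stub",y,x.min(),x.max())
E
```

```text
[0.49598643 0.15841676 0.25145874] [ 0.20056856  0.02934324 -3.35264294] [ 0.03589884 -0.05626082 -0.04275713] [[-6.965e-01  7.175e-01 -1.600e-03]
 [ 7.175e-01  6.965e-01 -5.000e-04]
 [ 8.000e-04 -1.500e-03 -1.000e+00]]
0.11 207 [0.47070886 0.15044775 0.12249683] [0.50487322 0.18389657 0.12998879]
0.15 115 [0.46522267 0.14979952 0.18520296] [0.50136863 0.1885818  0.18999383]
soc 185 213 231
soc 189 213 231
soc 193 213 232
soc 197 212 234
soc 201 211 234
soc 205 215 230
stub 208 222 226
stub 212 218 230
stub 216 217 231
stub 220 218 231
stub 224 219 231
stub 228 220 232
stub 232 222 222
```

View pics/s3.png

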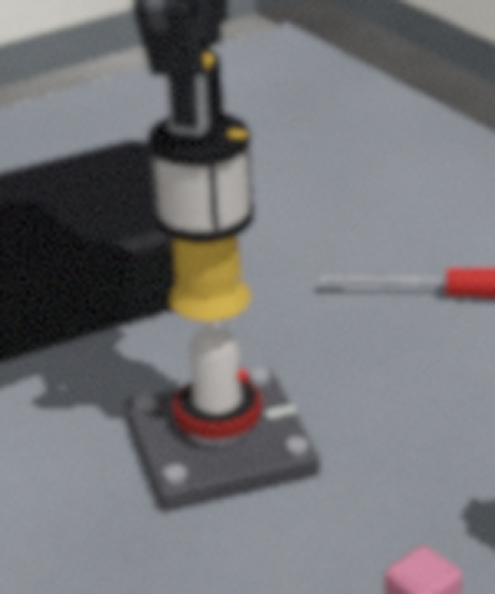

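The side view shows the socket hanging directly over the stub, with the bore axis within about 1–2 mm. The button is visible at the stub's right and the lamp's dash is on the same side. I'll lower gently.

>>> drive_tool([
  [[0,0,0.01],0,0.02],
  [[0,0,0.02],0,0.02],
  [[0,0,0.027],0,0.02],
  [[0,0,0.031],0,0.02],
  [[0,0,0.035],0,0.02],
  [[0,0,0.037],0,0.02],
  [[0,0,0.039],0,0.02],
  [[0,0,0.041],0,0.02],
  [[0,0,0.041],0,0.02],
])

```text
time_s: 7.05
position: [0.496, 0.1591, 0.2112]
tool_rot: [[-0.697, 0.717, -0.0], [0.717, 0.697, 0.0], [0.0, -0.0, -1.0]]
ft_force: [-0.8, -0.3, -3.6]
grip_width: 0.0271
gripper_force: 80.6
```

```bash
python3 - <<'E'
from h import *
o=env.observe(); print(o["position"],o["ft_force"],o["wrist_torque"],o["tool_rot"].round(4))
E
```

```text
[0.49604673 0.15911174 0.21118279] [-0.78420649 -0.29268658 -3.61984451] [-0.00421415 -0.01092631 -0.02254126] [[-6.969e-01  7.172e-01 -2.000e-04]
 [ 7.172e-01  6.969e-01  0.000e+00]
 [ 1.000e-04 -1.000e-04 -1.000e+00]]
```

>>> drive_tool([
  [[0,0,0.002],0,0.02],
  [[0,0,0.004],0,0.02],
  [[0,0,0.006],0,0.02],
  [[0,0,0.008],0,0.02],
  [[0,0,0.01],0,0.02],
  [[0,0,0.012],0,0.02],
  [[0,0,0.012],0,0.02],
])

```text
time_s: 7.75
position: [0.496, 0.1591, 0.199]
tool_rot: [[-0.697, 0.717, -0.001], [0.717, 0.697, -0.0], [0.0, -0.0, -1.0]]
ft_force: [-0.1, -0.8, -4.3]
grip_width: 0.027
gripper_force: 80.6
```

>>> drive_tool([
  [[0,0,0.002],0,0.02],
  [[0,0,0.004],0,0.02],
  [[0,0,0.006],0,0.02],
  [[0,0,0.008],0,0.02],
  [[0,0,0.01],0,0.02],
  [[0,0,0.01],0,0.02],
])

```text
time_s: 8.35
position: [0.4964, 0.1589, 0.1894]
tool_rot: [[-0.697, 0.717, 0.001], [0.717, 0.697, -0.0], [-0.001, 0.0, -1.0]]
ft_force: [1.7, -1.4, -3.5]
grip_width: 0.0273
gripper_force: 80.5
```

>>> drive_tool([
  [[0,0,0.002],0,0.02],
  [[0,0,0.004],0,0.02],
  [[0,0,0.006],0,0.02],
  [[0,0,0.008],0,0.02],
  [[0,0,0.01],0,0.02],
  [[0,0,0.012],0,0.02],
  [[0,0,0.012],0,0.02],
])

```text
time_s: 9.05
position: [0.4959, 0.159, 0.1763]
tool_rot: [[-0.697, 0.717, -0.001], [0.717, 0.697, -0.0], [0.001, -0.001, -1.0]]
ft_force: [3.7, -2.0, -8.6]
grip_width: 0.0273
gripper_force: 79.9
```

>>> drive_tool([
  [[0,0,0.001],0,0.02],
  [[0,0,0.002],0,0.02],
  [[0,0,0.003],0,0.02],
  [[0,0,0.004],0,0.02],
  [[0,0,0.005],0,0.02],
  [[0,0,0.005],0,0.02],
])

```text
time_s: 9.65
position: [0.4955, 0.1595, 0.172]
tool_rot: [[-0.697, 0.717, -0.002], [0.717, 0.697, 0.001], [0.002, -0.001, -1.0]]
ft_force: [0.5, 0.3, -3.3]
grip_width: 0.0268
gripper_force: 80.5
```

```bash
python3 - <<'E'
from h import *
o=env.observe(); print(o["position"],o["ft_force"],o["wrist_torque"])
E
```

```text
[0.49550614 0.15945102 0.17201323] [ 0.49920455  0.26295177 -3.27511589] [0.00810651 0.001335   0.0602625 ]
```

>>> drive_tool([
  [[0,0,0.001],0,0.02],
  [[0,0,0.0015],0,0.02],
  [[0,0,0.002],0,0.02],
  [[0,0,0.002],0,0.02],
])

```text
time_s: 10.05
position: [0.496, 0.1592, 0.1705]
tool_rot: [[-0.697, 0.717, -0.0], [0.717, 0.697, 0.0], [0.0, 0.0, -1.0]]
ft_force: [-0.3, 0.4, -3.0]
grip_width: 0.0267
gripper_force: 81.1
```

>>> drive_tool([
  [[0,0,0.0005],0,0.02],
  [[0,0,0.001],0,0.02],
  [[0,0,0.0015],0,0.02],
  [[0,0,0.0015],0,0.02],
])

```text
time_s: 10.45
position: [0.4963, 0.1591, 0.1702]
tool_rot: [[-0.697, 0.717, 0.002], [0.717, 0.697, 0.0], [-0.001, 0.001, -1.0]]
ft_force: [-2.8, -0.4, 10.4]
grip_width: 0.027
gripper_force: 82.7
```

>>> drive_tool([
  [[0,0,0.0005],0,0.02],
  [[0,0,0.001],0,0.02],
  [[0,0,0.001],0,0.02],
])

```text
time_s: 10.75
position: [0.4965, 0.1591, 0.1702]
tool_rot: [[-0.697, 0.717, 0.003], [0.717, 0.697, -0.0], [-0.002, 0.002, -1.0]]
ft_force: [-5.6, -0.7, 17.7]
grip_width: 0.0269
gripper_force: 83.8
```

```bash
python3 - <<'E'
from h import *
o=env.observe(); print(o["position"],o["ft_force"],o["wrist_torque"])
w=get("side"); save(w,"s4.png",(170,130,300,270),4.2)
E
```

```text
[0.4964651  0.15911901 0.17015522] [-5.63244202 -0.71720597 17.70557478] [-0.30539992  1.48925025 -0.07543324]
```

View pics/s4.png

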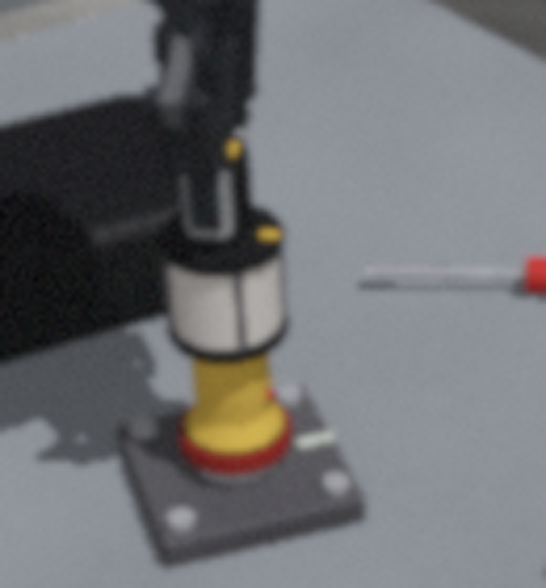

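The side view shows the flare seated on the red shoulder and a red spot at (272,393) in the socket wall, which is the button in the window. A small twist will test the lock.

>>> drive_tool([
  [[0,0,-0.0005],2,0.02],
  [[0,0,-0.001],4,0.02],
  [[0,0,-0.001],4,0.02],
])

```text
time_s: 11.1
position: [0.4968, 0.1589, 0.1703]
tool_rot: [[-0.645, 0.765, 0.003], [0.765, 0.645, -0.0], [-0.002, 0.002, -1.0]]
ft_force: [-1.0, -1.5, 8.7]
grip_width: 0.0271
gripper_force: 82.2
```

```bash
python3 -c "
from h import *
o=env.observe(); print(o['position'],o['ft_force'],o['wrist_torque'],o['tool_rot'][:2,:2])"
```

```text
[0.49683199 0.15891423 0.17026163] [-1.02757871 -1.53919128  8.65692732] [-0.40726604  0.42459607 -0.02942219] [[-0.64450051  0.7645975 ]
 [ 0.7646003   0.64450461]]
```

>>> drive_tool([
  [[0,0,0],-2,0.02],
  [[0,0,0],-5,0.02],
  [[0,0,0],-8,0.02],
  [[0,0,0],-8,0.02],
])

```text
time_s: 11.5
position: [0.4962, 0.1591, 0.1702]
tool_rot: [[-0.746, 0.666, 0.001], [0.666, 0.746, -0.0], [-0.001, 0.001, -1.0]]
ft_force: [-3.9, -0.5, 10.2]
grip_width: 0.027
gripper_force: 82.5
```

```bash
python3 -c "
from h import *
o=env.observe(); print(o['position'],o['ft_force'],o['wrist_torque'],o['tool_rot'][:2,:2])"
```

```text
[0.49620706 0.15905116 0.17023556] [-3.92597577 -0.48538733 10.22191085] [-0.27084171  1.04939888 -0.03826617] [[-0.7461908   0.66573052]
 [ 0.66573104  0.74619177]]
```

>>> drive_tool([
  [[0,0,0],-2,0.02],
  [[0,0,0],-4,0.02],
  [[0,0,0],-4,0.02],
])

```text
time_s: 11.8
position: [0.4957, 0.1586, 0.1702]
tool_rot: [[-0.79, 0.613, 0.0], [0.613, 0.79, -0.001], [-0.001, -0.001, -1.0]]
ft_force: [-6.5, -2.3, 12.0]
grip_width: 0.0273
gripper_force: 82.8
```

```bash
python3 -c "
from h import *
o=env.observe(); print(o['position'],o['ft_force'],o['wrist_torque'],o['tool_rot'][:2,:2]); s=get('side'); save(s,'s5.png',(205,190,255,250),9)"
```

```text
[0.49570568 0.1586308  0.17020593] [-6.46283539 -2.33521449 12.0386606 ] [-0.84510839  1.57358305 -0.1063721 ] [[-0.79042308  0.6125613 ]
 [ 0.61256071  0.79042251]]
```

View pics/s5.png

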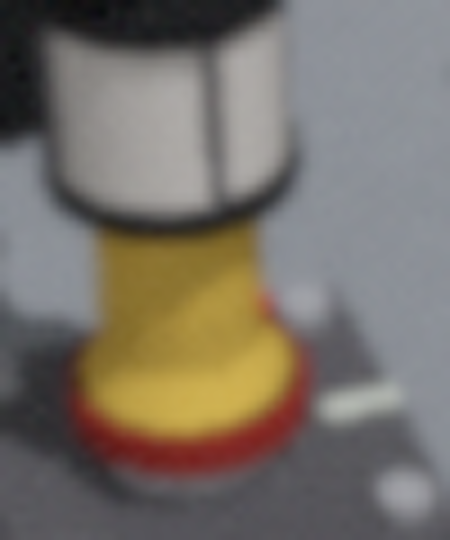

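The red nose now stands proud of the socket silhouette at (265,305), so the button is out. I'll turn a little further to feel the window edge.

>>> drive_tool([
  [[0,0,0],-2,0.02],
  [[0,0,0],-4,0.02],
  [[0,0,0],-4,0.02],
])

```text
time_s: 12.15
position: [0.4957, 0.1583, 0.1702]
tool_rot: [[-0.831, 0.557, -0.0], [0.557, 0.831, -0.002], [-0.001, -0.002, -1.0]]
ft_force: [-6.0, -3.4, 12.5]
grip_width: 0.0271
gripper_force: 83.3
```

```bash
python3 -c "
from h import *
o=env.observe(); print(o['position'],o['ft_force'],o['wrist_torque'],o['tool_rot'][:2,:2])"
```

```text
[0.49567078 0.15827698 0.17021991] [-5.97530921 -3.41650527 12.47533439] [-1.27677435  1.70004573 -0.6507785 ] [[-0.83059984  0.55686971]
 [ 0.55686905  0.83059827]]
```

The torque rose to 0.65 Nm, so the lamp is locked against the window edge. I'll turn back to the middle, unload, release and rise.

>>> drive_tool([
  [[0,0,0],4,0.02],
  [[0,0,-0.0005],8,0.02],
  [[0,0,-0.001],8,0.02],
  [[0,0,-0.001],8,0.02],
  [[0,0,-0.001],8,0.06],
  [[0,0,-0.001],8,0.06],
  [[0,0,-0.001],8,0.06],
  [[0,0,-0.001],8,0.06],
  [[0,0,-0.001],8,0.06],
  [[0,0,-0.001],8,0.06],
  [[0,0,-0.02],8,0.06],
  [[0,0,-0.05],8,0.06],
  [[0,0,-0.08],8,0.06],
  [[0,0,-0.11],8,0.06],
  [[0,0,-0.11],8,0.06],
])

```text
time_s: 13.65
position: [0.4973, 0.1593, 0.2827]
tool_rot: [[-0.745, 0.667, 0.008], [0.667, 0.745, 0.001], [-0.005, 0.006, -1.0]]
ft_force: [-0.6, -0.0, 0.4]
grip_width: 0.0602
gripper_force: 0.0
```

```bash
python3 - <<'E'
from h import *
o=env.observe(); print(o['position'],o['ft_force'],o['time_s'])
s=get('side'); t=get('top'); 
for n,d in(('s',s),('t',t)):
    P=cloud(d); h=cv2.cvtColor(d['img'],cv2.COLOR_RGB2HSV)
    m=(np.hypot(P[...,0]-.4957,P[...,1]-.159)<.05)&(cv2.inRange(h,(18,110,110),(36,255,255))>0); 
    nn,l,st,c=cv2.connectedComponentsWithStats(m.astype(np.uint8))
    for i in range(1,nn):
        if st[i,4]>5: print(n,c[i],st[i,4],P[l==i].mean(0).round(4),P[l==i][:,2].max())
a=cv2.resize(s['img'][130:260,180:290],(440,520),interpolation=cv2.INTER_CUBIC); b=cv2.resize(t['img'][225:300,200:250+10],(360,450))
o=np.zeros((520,800,3),np.uint8); o[:,:440]=a; o[:450,440:]=b; cv2.imwrite('pics/f.png',o[:,:,::-1])
E
```

```text
[0.49727935 0.15925423 0.28266737] [-0.62865057 -0.04915824  0.39058396] 13.65
s [220.89285714 166.        ] 56 [0.4957 0.1546 0.2077] 0.2093325986714001
s [234.1875 184.6875] 16 [0.516  0.1407 0.1629] 0.1642101402715412
s [225.61111111 226.88888889] 396 [0.4892 0.1427 0.0647] 0.0949612924743689
```

View pics/f.png

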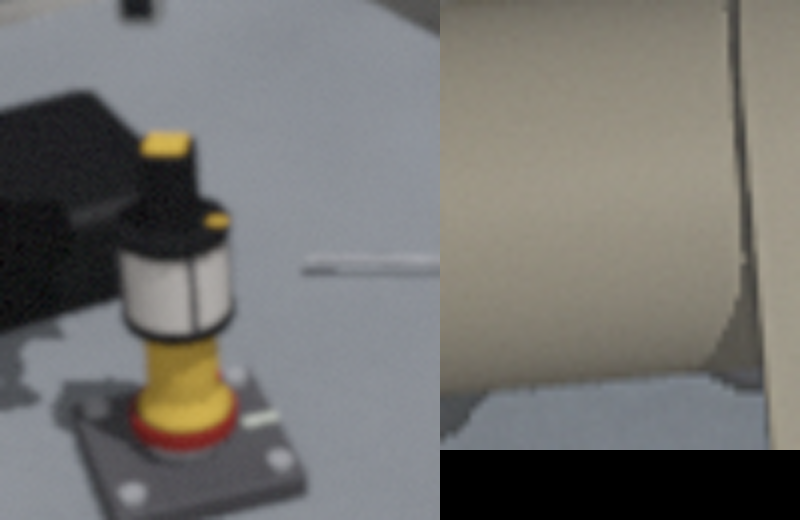

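The lamp stands alone, its top at 0.2077, so its underside is at about 0.043 on the shoulder. A numeric check for red in the window comes last before handing in.

```bash
python3 - <<'E'
from h import *
s=get('side'); P=cloud(s); h=s['img'].astype(int)
m=(np.hypot(P[...,0]-.4957,P[...,1]-.159)<.06)&(h[...,0]>1.7*h[...,1])&(h[...,0]>90)
n,l,st,c=cv2.connectedComponentsWithStats(m.astype(np.uint8))
for i in range(1,n): print(st[i],c[i],P[l==i].mean(0).round(4))
print(h[218:230,230:242,0]-h[218:230,230:242,1])
E
```

```text
[213 232  26  11 111] [226.04504505 238.47747748] [0.4851 0.1376 0.038 ]
[[23 23 22 19 11  2 -3 -4 -6 -4 -4 -4]
 [26 24 25 22 14  4 -2 -4 -5 -4 -5 -5]
 [26 27 26 25 17  5 -2 -3 -5 -4 -4 -4]
 [28 28 26 27 23 11  0 -3 -3 -3 -4 -3]
 [27 28 29 32 35 21  2 -1 -2 -2 -2 -3]
 [27 28 28 36 45 29  8 -1  0 -1 -1  0]
 [27 28 29 35 45 31  9  1 -1 -1 -1  0]
 [27 28 28 31 35 28 16  4  0  0 -1  1]
 [29 28 28 27 29 28 25 18  7  1  0  0]
 [27 27 28 28 27 28 30 30 22  8  3  1]
 [27 27 27 29 28 30 31 39 37 22  8  1]
 [29 29 28 29 28 29 32 39 47 32  9  3]]
```

```bash
python3 -c "
from rig import env
print(env.close_job())"
```

```text
the job is handed in; nothing more can be done
None
```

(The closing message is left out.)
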